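# Shut and latch the capsule pen's gate

## Robot

A 7-joint arm with a two-finger parallel gripper is mounted at the origin on the work surface; the furniture and walls round the work are solid. World frame = base frame: x ahead of the robot, y to its left, z up, the work surface at z = 0. Lengths are in m, angles in rad, forces in N, time in s.
With the tool pointing down it reaches from about 0.425 to 0.925 m from the base axis. Payload 6.8 kg.
Tool frame: the origin (TCP) lies midway between the tips of the shut fingers; the grasp point (between the pads) lies 19 mm behind it; z points along the fingers, y is the line along which they close (so a half turn about z gives the same grasp; the last joint's range is limited). The gripper opens to 85 mm and grips with 20 to 120 N. Pads are 22 mm wide; open, the fingers measure 114 mm over their backs; the gripper's body (76 mm by 85 mm) begins 54 mm behind the grasp point. The pads swing forward as they close: fully open they stand 13 mm farther back than shut.
Start: joints at [-1.335, 0.477, 0.022, 1.555, -0.011, 1.109, -0.083], TCP at [0.228, 0.636, 0.231] pointing down, gripper open.
Joint ranges: [-2.96, 2.96], [-0.34, 2.1], [-1.41, 1.46], [0.24, 2.44], [-1.37, 4.51], [0.17, 1.92], [-2.96, 2.96]. Speed limits (rad/s): [2.39, 2.39, 3.14, 3.14, 3.14, 3.14, 3.14].

## Interface

Orientations are given as a unit quaternion [w, x, y, z].
In Python, from station import bot gives the robot as it stands.
- The arm moves only by the tool jog_arm, never from a script. Its argument "rows" is a list of rows, each an object of numbers: "fingers": the finger opening in mm, from 0 to 85.4; "x", "y", "z": the shift along the tool's x, y, z in mm; "ax", "ay", "az": the turn, a rotation vector about the tool's x, y, z in degrees. A call has exactly 8 rows; each row shifts and turns the commanded pose from where the row before left it, along the tool's axes as they then stand; what a row does not reach is not made up. A row lasts 1/10 s, in which the tool goes at most 50 mm and 8.59 degrees, less where a joint would pass 70% of its speed; a pose out of reach is approached as far as the arm can. A call with a gripper value outside its range is refused whole. The fingers move at their own pace and stop on an object; "force" is the grip in N (left out, the last holds). Time passes only in rows, so rows that do not move let the fingers close, or fill a call up. It gives the time, the measured TCP pose, the force, the opening and the grip force at its end, in the units of the state.
- bot.get_obs(): the state, without advancing time (a new reading comes with each control period).
- bot.read_camera(name): name is "side" or "top"; returns a dict with "pixels" (400x640x3 uint8, red, green, blue), "vertical_fov" (degrees; the focal length in pixels is half the picture's height over the tangent of half this angle, whatever the lens; pixels are square), "cx", "cy" (the principal point, pixels), "world_from_camera" (4x4, takes a point from camera to world coordinates). Camera axes: x right, y down, z forward; pixel columns grow to the right and rows downward; lengths in m; the calibration is good to about 2 mm. A picture is of the moment at which its call begins. There is no depth.
- bot.hand_in(): hands the job in; it is judged then, once.
The state is a dict: "t": time; "q": joint angles; "joint_vel": joint speeds; "joint_torque": joint torques, N m; "eef_pos": TCP position; "tool_rot": TCP orientation; "contact_force": force on the tool from outside, world axes, zero at the start; "torque": the same for the moment, N m; "gripper_width": opening from 0.0 (shut) to 1.0 (fully open); "grasp_force": force on a finger pad.
Only numpy, scipy, OpenCV 4.12 (cv2) and the standard library are available. Lean on these libraries where they do the work, as an engineer would, in place of code of your own. Each camera call takes 0.05 s, during which the arm holds its last target. There are 200 camera calls.

## Task

Shut the gate of the little timber capsule pen and latch it: take the latch bar by its ball knob, lift it over the catch tooth on the post, swing the gate in against the springy back plate of the keeper, and let the bar drop down behind the tooth so that the gate stays shut by itself. Work by feel and gently: never ram the bar against the keeper or bear down on the tooth. Let go at the end and leave the bung, the grease tin, the funnel and the capsules in the pen undisturbed.

Things in the scene. Friction and masses are not known exactly. Their poses are not given: they have to be found in the camera images.
- pen: Fixed open-topped timber bin, 180 mm deep, 302 mm wide. Origin on the table under the middle of its open front; x points into the pen (away from the opening), y along the front towards the hinge post, z up. It may stand turned. Walls and posts are at most 128 mm high, the keeper's back plate reaches 163 mm.
- gate_hinge (a point): Foot of the gate's upright hinge axis, on the table, at x 0, y +110 mm of the pen. Axes as the pen's.
- gate (a joint): Angle of the dark steel barred gate (190 mm wide, top 125 mm high): 0 = parallel to the pen's front, growing as it opens away from the pen; stops at -0.10 and 1.25. At angle t it points from the hinge along (-sin t, -cos t) in the pen's x, y. It stays where it is left (0.08 N m of friction). Latched it stands between about -0.055 and +0.055, as the keeper is set.
- latch_bar (a joint): Lift angle of the steel bar on the gate: 0 = level on its rest, 0.6 = highest; it falls by its own weight (about 0.3 kg). Pivot pin 50 mm from the hinge along the gate, 108 mm above the table. The bar, 8 mm thick and 16 mm high, lies in a plane 14 mm outside the gate's middle plane (away from the pen). Over 0.10 its underside clears the catch tooth.
- knob (a point): Centre of the dark 28 mm ball knob on a 10 mm stem on the latch bar: with the bar level, 125 mm from the pivot towards the free end and 55 mm above it (163 mm above the table). It is the thing to grip, from above, with the fingers on either side of the gate's plane; the ball can turn in the grip while the bar lifts and the gate swings.
- bar_tip (a point): Middle of the free end face of the latch bar, 188 mm from the pivot.
- keeper: Steel keeper on the latch post; origin on the table at x 0, y -105 mm of the pen (215 mm from the hinge), axes as the pen's. Tooth and sprung back plate sit on a slide bolted in slots anywhere within 11 mm either way along x of mid-setting; the setting is not measured and must be felt or seen. The keeper bears 16 N at most.
- catch_mid (a point): Middle of the catch tooth's top, for mid-setting: 116 mm above the table, 16 mm over the level bar's underside. The tooth is 18 mm thick along x, 22 mm wide; in mid-setting its inner face is at x -18 mm of the pen and touches the latched bar's outer face at gate angle 0. Axes as the pen's.
- back_mid (a point): Middle of the front face of the unpressed back plate, for mid-setting: 22 mm wide, 88 to 158 mm high, meets the bar also when lifted up to 0.25. It stands 4 mm behind the tooth, so the bar goes down only while it presses the plate in by 4 to 7 mm: 1 N + 1.2 N per mm, about 7.5 to 12 N at the knob; then it is solid. Released, it presses the bar to the tooth.
- bung: Beige barrel bung, 47 mm wide, 42 mm high, on the table near the robot (not the one at the far right); origin at its underside. A bystander.
- grease_tin: Flat round tin with a green lid, on the table near the robot (not the one behind the machine), 71 mm wide, 36 mm high; origin at its underside. A bystander.
- funnel: Orange funnel standing mouth down, 70 mm wide, 85 mm high; origin at its underside. A bystander.
- tax_capsule_a: Wine-red bottle capsule, 34 mm wide, 58 mm high, standing in the pen; origin at its underside. A bystander.
- tax_capsule_b: Wine-red bottle capsule like the other, farther back in the pen. A bystander.
- tax_capsule_c: Brass-coloured bottle capsule of the same size in the pen. A bystander.

How it is judged:
On the way:
1. the bar is carried, lifted, over the catch tooth as the gate comes in to the post (value of joint latch_bar above 0.1 rad and value of joint gate below 0.061 rad), for 0.1 s.
At the end, for the whole second after the job is handed in: The gate stands shut (within 0.061 rad of parallel to the pen's front) and at rest, with the latch bar down level behind the catch tooth (lift angle under 0.03 rad), everything let go (value of joint gate between -0.061 and 0.061 rad and value of joint latch_bar below 0.03 rad and velocity of joint gate between -0.05 and 0.05 rad/s); the robot touches nothing.
It fails at once if the keeper (tooth or back plate) is loaded with more than 16 N (contact force between keeper and anything else above 16 N).
It fails at once if a bystander is moved by more than 30 mm (distance of any of bung, grease_tin, funnel, tax_capsule_a, tax_capsule_b, tax_capsule_c from where it was at the start of the episode above 0.03 m).
It also fails if it takes over 51 s, if anything falls off the work surface, if the arm or the gripper's body presses on something with over 40 N, if the wrist force passes 120 N, or if a joint passes its speed limit or range.

## Working session

There is one attempt and no reset: what is moved stays moved. The work goes in short steps, Python scripts to look and compute and a tool call to move; the robot and the scene stay as the last step left them, time stands still between calls to the robot, and variables do not carry over. Pictures are saved under pics/ and viewed, at most 10 in all, crops included, and the job is handed in when it is done.

Besides the shell and the picture viewer there is one more tool, called after "Emit:" as a command line: name --argument value ..., lists and objects as JSON in quotes. jog_arm: Moves the arm, as the interface text tells. Its arguments: {"type":"object","properties":{"rows":{"type":"array","items":{"type":"object","properties":{"fingers":{"type":"number"},"x":{"type":"number"},"y":{"type":"number"},"z":{"type":"number"},"ax":{"type":"number"},"ay":{"type":"number"},"az":{"type":"number"}}}},"force":{"type":"number"}},"required":["rows"]}

```bash
mkdir -p pics; ls
cat > h.py <<'E'
import numpy as np, cv2
from station import bot
def cam(n,save=None):
    c=bot.read_camera(n); p=c["pixels"]
    if save: cv2.imwrite(save,p[:,:,::-1])
    return c
def ray(c,u,v):
    f=c["pixels"].shape[0]/2/np.tan(np.radians(c["vertical_fov"])/2)
    T=np.array(c["world_from_camera"]); d=T[:3,:3]@np.array([(u-c["cx"])/f,(v-c["cy"])/f,1]); return T[:3,3],d
def onz(c,u,v,z):
    o,d=ray(c,u,v); return o+d*(z-o[2])/d[2]
def proj(c,P):
    f=c["pixels"].shape[0]/2/np.tan(np.radians(c["vertical_fov"])/2)
    T=np.array(c["world_from_camera"]); q=T[:3,:3].T@(np.array(P)-T[:3,3]); return np.array([c["cx"]+f*q[0]/q[2],c["cy"]+f*q[1]/q[2]])
def two(c1,p1,c2,p2):
    o,d=ray(c1,*p1);o2,d2=ray(c2,*p2);d/=np.linalg.norm(d);d2/=np.linalg.norm(d2)
    s=np.linalg.lstsq(np.c_[d,-d2],o2-o,rcond=None)[0];a=o+s[0]*d;b=o2+s[1]*d2
    return (a+b)/2,np.linalg.norm(a-b)
E
python3 - <<'E'
from h import *
for n in("top","side"):
    c=cam(n,f"pics/{n}0.png"); print(n,c["vertical_fov"],c["cx"],c["cy"],np.round(c["world_from_camera"],3).tolist())
print(bot.get_obs())
E
```

```text
pics
top 49.04925095444025 321.04524360617125 202.7671816922466 [[-0.03, -0.998, 0.063, 0.494], [-1.0, 0.029, -0.013, -0.099], [0.011, -0.064, -0.998, 1.214], [0.0, 0.0, 0.0, 1.0]]
side 55.36833486781335 319.6472024013814 195.3083218238698 [[-0.699, 0.417, -0.58, 1.064], [0.715, 0.434, -0.549, 0.372], [0.023, -0.798, -0.602, 0.631], [0.0, 0.0, 0.0, 1.0]]
{'t': 0.1, 'q': array([-1.33509611,  0.47774255,  0.02235176,  1.55632917, -0.01153122,
        1.10927672, -0.08311041]), 'joint_vel': array([-0.00097102, -0.00067023,  0.00073577, -0.00119842,  0.00184753,
        0.00099337, -0.00071296]), 'joint_torque': array([ 4.97882036e-03, -5.97757030e+01,  1.61400195e+00, -2.81955636e+01,
        1.28938624e-02,  5.01172675e-03, -5.42709216e-06]), 'eef_pos': array([0.22735191, 0.63501055, 0.23041614]), 'tool_rot': array([-9.22052837e-05,  1.71060691e-01,  9.85260157e-01, -8.08721973e-04]), 'contact_force': array([ 0.01351901, -0.23456457, -0.15846247]), 'torque': array([ 0.00916956, -0.02533508, -0.01159509]), 'grasp_force': 0.0, 'gripper_width': 0.99846224860746}
```

View pics/top0.png

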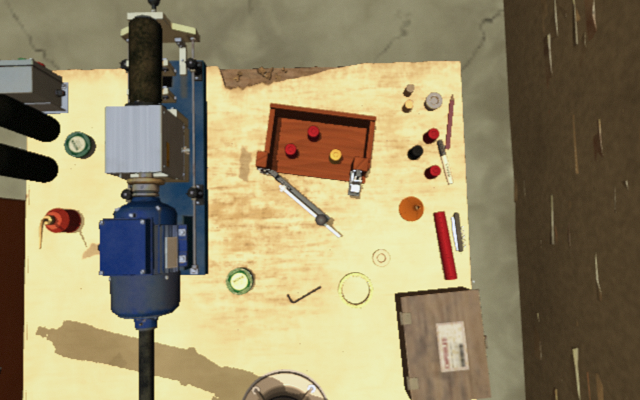

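View pics/side0.png

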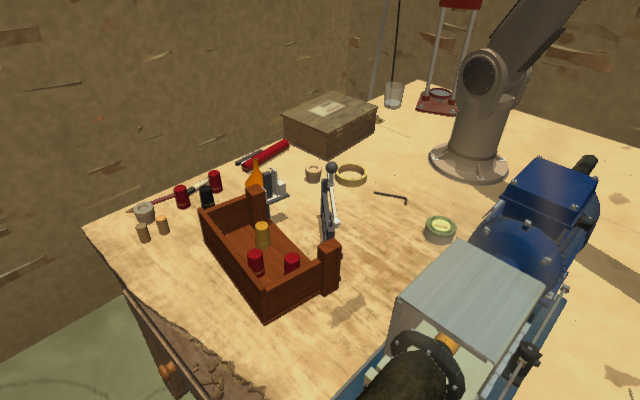

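The top view shows the pen at (268–375, 105–180), with the hinge near (265,172), the knob near (321,218) and the keeper near (356,183). The side view shows the knob at about (331,168). Next I'll zoom in on both.

Run:
```python
from h import *
a=cv2.imread("pics/top0.png")[140:250,245:395]; b=cv2.imread("pics/side0.png")[150:300,190:370]
a=cv2.resize(a,None,fx=4,fy=4,interpolation=2);b=cv2.resize(b,None,fx=2.6,fy=2.6,interpolation=2)
cv2.imwrite("pics/a.png",a);cv2.imwrite("pics/b.png",b)
c=cam("top");s=cam("side")
K,e=two(c,(321,218),s,(331,168));print("knob",K,e)
# pen wall-top corners outer (128mm?)
for p in [(272,105),(376,117),(368,181),(258,165)]: print(p,onz(c,*p,0.1))
```

```text
knob [ 0.522625   -0.10984567  0.16343244] 0.004007112551905034
(272, 105) [0.82089797 0.00571239 0.1       ]
(376, 117) [ 0.78231277 -0.26180434  0.1       ]
(368, 181) [ 0.61683142 -0.23508333  0.1       ]
(258, 165) [0.6659087  0.04495636 0.1       ]
```

View pics/a.png

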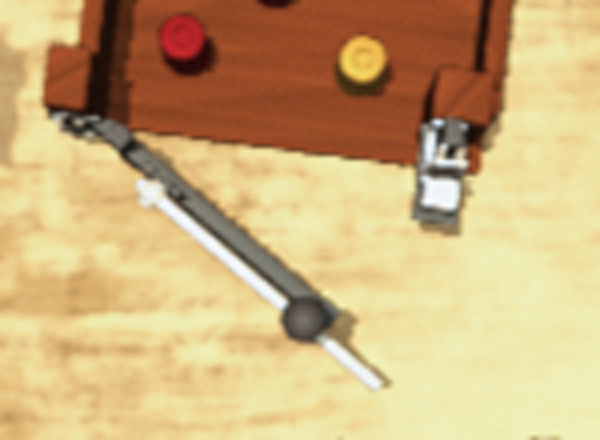

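View pics/b.png

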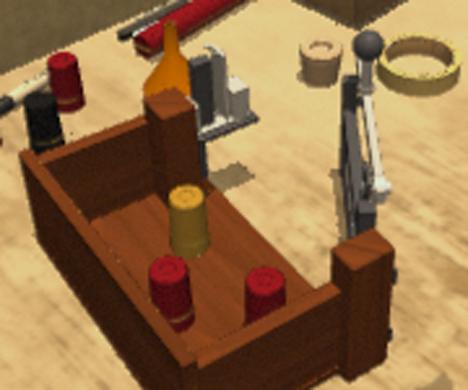

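The top crop shows the tooth top at crop (440,193), i.e. pixel (355,188). The knob is at pixel (321.3,219.5), the bar tip at (340.5,235.8) and the bar pivot near (282,188). The side crop shows the knob at crop (368,45), i.e. pixel (331.5,167.3). The post tops are visible in both crops.

Run:
```python
from h import *
c=cam("top");s=cam("side")
g=lambda u,v:(245+u/4,140+v/4)
h=lambda u,v:(190+u/2.6,150+v/2.6)
K,e=two(c,g(305,318),s,h(368,45));print("knob",K.round(4),e)
K=onz(c,*g(305,318),.163);print("knob@.163",K.round(4))
tip=onz(c,*g(380,383),.112);print("tip",tip.round(4))
L=onz(c,*g(69,77),.128);R=onz(c,*g(466,95),.128);print("posts",L,R,np.linalg.norm(L-R))
hg=onz(c,*g(66,120),.125);print("hinge~",hg)
T=onz(c,*g(440,193),.116);print("tooth",T)
# pen inner front floor edge
A=onz(c,*g(160,132),.0);B=onz(c,*g(410,163),.0);print("front edge dir",A,B)
# back wall top outer edge
A2=onz(c,272,105,.1);B2=onz(c,376,117,.1)
for a,b in((L,R),(A,B),(A2,B2)): d=a-b; print("yaw of y axis -> pen yaw",np.arctan2(-d[0],d[1]))
d=K-tip
# tip from knob: 63mm along
print("bar dir",np.arctan2(tip[1]-K[1],tip[0]-K[0]),np.linalg.norm((tip-K)[:2]))
```

```text
knob [ 0.5193 -0.1107  0.1634] 0.003125614343028202
knob@.163 [ 0.5203 -0.1119  0.163 ]
tip [ 0.4795 -0.1583  0.112 ]
posts [0.67574268 0.03045035 0.128     ] [ 0.65752079 -0.2169854   0.128     ] 0.24810579719711406
hinge~ [0.6492191  0.03324786 0.125     ]
tooth [ 0.59765259 -0.19970562  0.116     ]
front edge dir [ 0.65681196 -0.01670234  0.        ] [ 0.63019307 -0.19012122  0.        ]
yaw of y axis -> pen yaw -0.07351022789758072
yaw of y axis -> pen yaw -0.15230606071716532
yaw of y axis -> pen yaw -0.14324681353356236
bar dir -2.292047499897356 0.0618238619106242
```

Run:
```python
from h import *
c=cam("top");s=cam("side")
for a,b in(((150,272),(548,160)),((100,275),(598,180)),((106,106),(400,290)),((162,106),(398,295))):
    print(two(c,a,s,b))
yaw=-0.148; ex=np.array([np.cos(yaw),np.sin(yaw)]);ey=np.array([-ex[1],ex[0]])
H=np.array([.6463,.0103])
for n,P in dict(hinge=[*H,.125],base=[0,0,0],tooth0=[*(H-.027*ex-.215*ey),.116],back0=[*(H-.014*ex-.215*ey),.158]).items():
    t=proj(c,P); q=proj(s,P); print(n,t.round(1),"a:",((t-[245,140])*4).round(),"b:",((q-[190,150])*2.6).round())
```

```text
(array([0.41461366, 0.25867837, 0.30233147]), np.float64(0.02728799267812491))
(array([0.41649713, 0.34539482, 0.30729324]), np.float64(0.0015316413373380046))
(array([0.78708329, 0.28923259, 0.31973981]), np.float64(0.08722064853514172))
(array([0.77852378, 0.2360548 , 0.25524508]), np.float64(0.0038032618376017497))
hinge [270.7 170.9] a: [103. 124.] b: [366. 214.]
base [284.7 415.7] a: [ 159. 1103.] b: [720.  34.]
tooth0 [354.6 192.1] a: [438. 209.] b: [242.  79.]
back0 [356.7 185.3] a: [447. 181.] b: [228.  45.]
```

Emit:
jog_arm --rows '[{"z": -48,"fingers": 85},{"z": -48},{"z": -48},{"z": -48},{"x": -48,"y": -9,"az": 4.1},{"x": -48,"y": -9,"az": 4.1},{"x": -47,"y": -9,"az": 4.1},{"x": -47,"y": -9,"az": 4.1}]'

```text
invalid input
```

Emit:
jog_arm --rows '[{"x": -46,"y": -9,"az": 4.1},{"x": -46,"y": -9,"az": 4.1},{"x": -45,"y": -9,"az": 4.1},{"x": -45,"y": -9,"az": 4.1},{"x": -44,"y": -9,"az": 4.1},{"x": -44,"y": -9,"az": 4.1},{"x": -43,"y": -9,"az": 4.1},{"x": -43,"y": -9,"az": 4.1}]'

```text
invalid input
```

Emit:
jog_arm --rows '[{"x": 0,"y": 0,"z": -48,"ax": 0,"ay": 0,"az": 0,"fingers": 85},{"x": 0,"y": 0,"z": -48,"ax": 0,"ay": 0,"az": 0,"fingers": 85},{"x": 0,"y": 0,"z": -48,"ax": 0,"ay": 0,"az": 0,"fingers": 85},{"x": 0,"y": 0,"z": -48,"ax": 0,"ay": 0,"az": 0,"fingers": 85},{"x": -48,"y": -9,"z": 0,"ax": 0,"ay": 0,"az": 4.1,"fingers": 85},{"x": -48,"y": -9,"z": 0,"ax": 0,"ay": 0,"az": 4.1,"fingers": 85},{"x": -47,"y": -9,"z": 0,"ax": 0,"ay": 0,"az": 4.1,"fingers": 85},{"x": -47,"y": -9,"z": 0,"ax": 0,"ay": 0,"az": 4.1,"fingers": 85}]'

```text
t: 1.2
eef_pos: [0.3839, 0.5194, 0.4233]
tool_rot: [0.0, 0.311, 0.95, 0.0]
contact_force: [-0.3, 0.3, 0.1]
gripper_width: 0.99
grasp_force: 0.0
```

Emit:
jog_arm --rows '[{"x": -46,"y": -9,"z": 0,"ax": 0,"ay": 0,"az": 4.1,"fingers": 85},{"x": -46,"y": -9,"z": 0,"ax": 0,"ay": 0,"az": 4.1,"fingers": 85},{"x": -45,"y": -9,"z": 0,"ax": 0,"ay": 0,"az": 4.1,"fingers": 85},{"x": -45,"y": -9,"z": 0,"ax": 0,"ay": 0,"az": 4.1,"fingers": 85},{"x": -44,"y": -9,"z": 0,"ax": 0,"ay": 0,"az": 4.1,"fingers": 85},{"x": -44,"y": -9,"z": 0,"ax": 0,"ay": 0,"az": 4.1,"fingers": 85},{"x": -43,"y": -9,"z": 0,"ax": 0,"ay": 0,"az": 4.1,"fingers": 85},{"x": -43,"y": -9,"z": 0,"ax": 0,"ay": 0,"az": 4.1,"fingers": 85}]'

```text
t: 2.0
eef_pos: [0.5528, 0.2037, 0.4233]
tool_rot: [0.0, 0.567, 0.824, 0.0]
contact_force: [0.7, -0.2, 0.6]
gripper_width: 0.994
grasp_force: 0.0
```

Emit:
jog_arm --rows '[{"x": -42,"y": -9,"z": 0,"ax": 0,"ay": 0,"az": 4.1,"fingers": 85},{"x": -42,"y": -9,"z": 0,"ax": 0,"ay": 0,"az": 4.1,"fingers": 85},{"x": -41,"y": -9,"z": 0,"ax": 0,"ay": 0,"az": 4.1,"fingers": 85},{"x": -41,"y": -9,"z": 0,"ax": 0,"ay": 0,"az": 4.1,"fingers": 85},{"x": -40,"y": -9,"z": 0,"ax": 0,"ay": 0,"az": 4.1,"fingers": 85},{"x": -40,"y": -9,"z": 0,"ax": 0,"ay": 0,"az": 4.1,"fingers": 85},{"x": -39,"y": -9,"z": 0,"ax": 0,"ay": 0,"az": 4.1,"fingers": 85},{"x": -39,"y": -9,"z": 0,"ax": 0,"ay": 0,"az": 4.1,"fingers": 85}]'

```text
t: 2.8
eef_pos: [0.5202, -0.1217, 0.4234]
tool_rot: [0.0, 0.776, 0.63, 0.0]
contact_force: [0.5, 0.0, 0.1]
gripper_width: 0.997
grasp_force: 0.0
```

Emit:
jog_arm --rows '[{"x": 10,"y": -2,"z": 0,"ax": 0,"ay": 0,"az": 0,"fingers": 85},{"x": 0,"y": 0,"z": 40,"ax": 0,"ay": 0,"az": 7.35,"fingers": 85},{"x": 0,"y": 0,"z": 40,"ax": 0,"ay": 0,"az": 7.35,"fingers": 85},{"x": 0,"y": 0,"z": 40,"ax": 0,"ay": 0,"az": 7.35,"fingers": 85},{"x": 0,"y": 0,"z": 40,"ax": 0,"ay": 0,"az": 7.35,"fingers": 85},{"x": 0,"y": 0,"z": 20,"ax": 0,"ay": 0,"az": 0,"fingers": 85},{"x": 0,"y": 0,"z": 0,"ax": 0,"ay": 0,"az": 0,"fingers": 85},{"x": 0,"y": 0,"z": 0,"ax": 0,"ay": 0,"az": 0,"fingers": 85}]'

```text
t: 3.6
eef_pos: [0.5213, -0.1098, 0.244]
tool_rot: [0.0, 0.91, 0.414, 0.0]
contact_force: [-0.2, -0.1, 0.3]
gripper_width: 0.996
grasp_force: 0.0
```

Run:
```python
from h import *
s=cam("side");o=bot.get_obs();print(o["eef_pos"],o["q"].round(2),o["tool_rot"])
p=s["pixels"][60:260,200:440,::-1]
cv2.imwrite("pics/s1.png",cv2.resize(p,None,fx=3,fy=3,interpolation=2))
```

```text
[ 0.52181364 -0.10996487  0.24469514] [-0.47  0.26  0.68  1.91 -0.19  1.03 -0.43] [4.70113886e-04 9.10238219e-01 4.14083636e-01 9.51598252e-04]
```

View pics/s1.png

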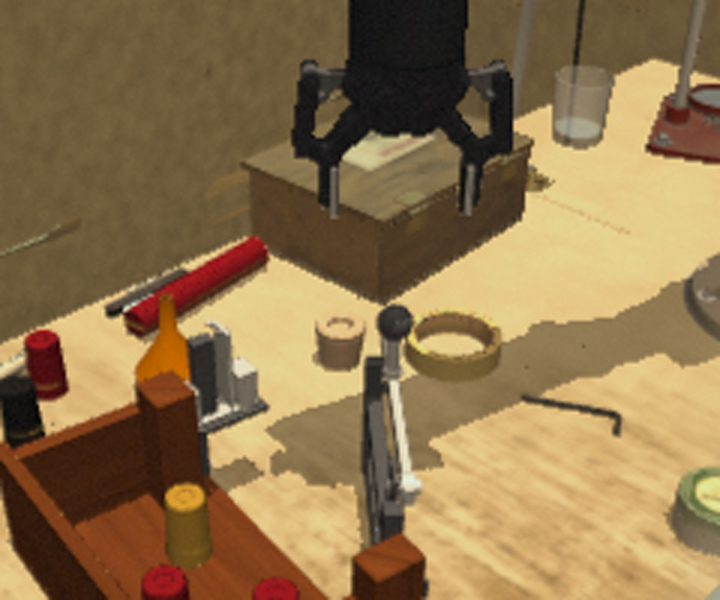

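The gripper hangs squarely above the knob (crop (396,322)), with the fingers on either side of it at crop columns 335 and 468. I'll go down and grip lightly.

Emit:
jog_arm --rows '[{"x": 0,"y": 0,"z": 35,"ax": 0,"ay": 0,"az": 0,"fingers": 85},{"x": 0,"y": 0,"z": 35,"ax": 0,"ay": 0,"az": 0,"fingers": 85},{"x": 0,"y": 0,"z": 32,"ax": 0,"ay": 0,"az": 0,"fingers": 85},{"x": 0,"y": 0,"z": 0,"ax": 0,"ay": 0,"az": 0,"fingers": 85},{"x": 0,"y": 0,"z": 0,"ax": 0,"ay": 0,"az": 0,"fingers": 20},{"x": 0,"y": 0,"z": 0,"ax": 0,"ay": 0,"az": 0,"fingers": 20},{"x": 0,"y": 0,"z": 0,"ax": 0,"ay": 0,"az": 0,"fingers": 20},{"x": 0,"y": 0,"z": 0,"ax": 0,"ay": 0,"az": 0,"fingers": 20}]' --force 30

```text
t: 4.45
eef_pos: [0.5216, -0.1097, 0.1426]
tool_rot: [0.0, 0.91, 0.414, 0.001]
contact_force: [-2.1, 0.3, -0.4]
gripper_width: 0.326
grasp_force: 0.6
```

Emit:
jog_arm --rows '[{"x": 0,"y": 0,"z": 0,"ax": 0,"ay": 0,"az": 0,"fingers": 20},{"x": 0,"y": 0,"z": 0,"ax": 0,"ay": 0,"az": 0,"fingers": 20},{"x": 0,"y": 0,"z": 0,"ax": 0,"ay": 0,"az": 0,"fingers": 20},{"x": 0,"y": 0,"z": 0,"ax": 0,"ay": 0,"az": 0,"fingers": 20},{"x": 0,"y": 0,"z": 0,"ax": 0,"ay": 0,"az": 0,"fingers": 20},{"x": 0,"y": 0,"z": 0,"ax": 0,"ay": 0,"az": 0,"fingers": 20},{"x": 0,"y": 0,"z": 0,"ax": 0,"ay": 0,"az": 0,"fingers": 20},{"x": 0,"y": 0,"z": 0,"ax": 0,"ay": 0,"az": 0,"fingers": 20}]' --force 30

```text
t: 5.25
eef_pos: [0.5219, -0.11, 0.1426]
tool_rot: [0.0, 0.91, 0.414, 0.001]
contact_force: [-1.3, 0.2, 7.1]
gripper_width: 0.307
grasp_force: 29.0
```

Run:
```python
from h import *
s=cam("side");o=bot.get_obs();print({k:np.round(o[k],3) for k in("eef_pos","tool_rot","contact_force","torque","gripper_width","grasp_force")})
p=s["pixels"][90:290,220:420,::-1]
cv2.imwrite("pics/s2.png",cv2.resize(p,None,fx=3,fy=3,interpolation=2))
```

```text
{'eef_pos': array([ 0.522, -0.11 ,  0.143]), 'tool_rot': array([0.   , 0.91 , 0.414, 0.001]), 'contact_force': array([-1.446,  1.13 ,  7.715]), 'torque': array([0.033, 0.212, 0.062]), 'gripper_width': np.float64(0.31), 'grasp_force': np.float64(29.05)}
```

View pics/s2.png

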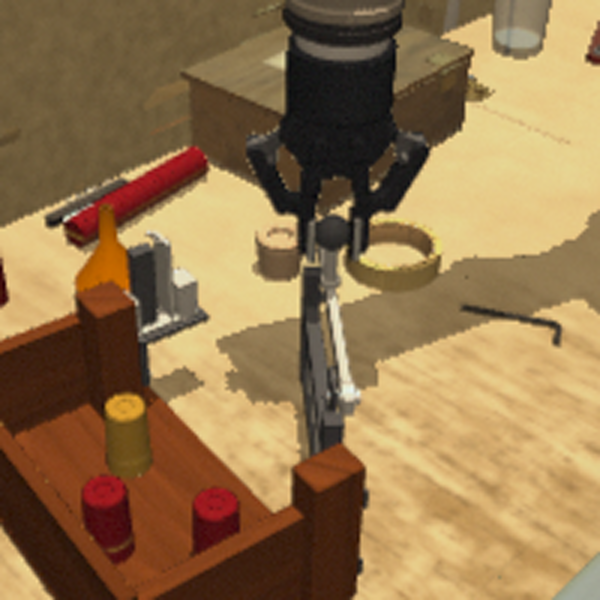

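The ball sits between the pads at crop (332,233), and the bar is level. I'll lift it along its arc to about 0.17 rad.

Emit:
jog_arm --rows '[{"x": 2,"y": 0,"z": -4.2,"ax": 0,"ay": 0,"az": 0,"fingers": 20},{"x": 2,"y": 0,"z": -4.1,"ax": 0,"ay": 0,"az": 0,"fingers": 20},{"x": 2.3,"y": 0,"z": -4.1,"ax": 0,"ay": 0,"az": 0,"fingers": 20},{"x": 2.4,"y": 0,"z": -4,"ax": 0,"ay": 0,"az": 0,"fingers": 20},{"x": 2.5,"y": 0,"z": -4,"ax": 0,"ay": 0,"az": 0,"fingers": 20},{"x": 0,"y": 0,"z": 0,"ax": 0,"ay": 0,"az": 0,"fingers": 20},{"x": 0,"y": 0,"z": 0,"ax": 0,"ay": 0,"az": 0,"fingers": 20},{"x": 0,"y": 0,"z": 0,"ax": 0,"ay": 0,"az": 0,"fingers": 20}]' --force 30

```text
t: 6.1
eef_pos: [0.5279, -0.1015, 0.1615]
tool_rot: [-0.0, 0.91, 0.414, -0.0]
contact_force: [-1.4, -2.0, -1.1]
gripper_width: 0.306
grasp_force: 29.7
```

Run:
```python
from h import *
s=cam("side");o=bot.get_obs();print({k:np.round(o[k],4) for k in("eef_pos","tool_rot","contact_force","torque","gripper_width","grasp_force")})
p=s["pixels"][90:290,220:420,::-1]
cv2.imwrite("pics/s3.png",cv2.resize(p,None,fx=3,fy=3,interpolation=2))
```

```text
{'eef_pos': array([ 0.5279, -0.1015,  0.1615]), 'tool_rot': array([-1.000e-04,  9.104e-01,  4.138e-01, -3.000e-04]), 'contact_force': array([-2.6043, -2.009 , -1.3864]), 'torque': array([-0.4519,  0.4221,  0.0524]), 'gripper_width': np.float64(0.3101), 'grasp_force': np.float64(29.66)}
```

View pics/s3.png

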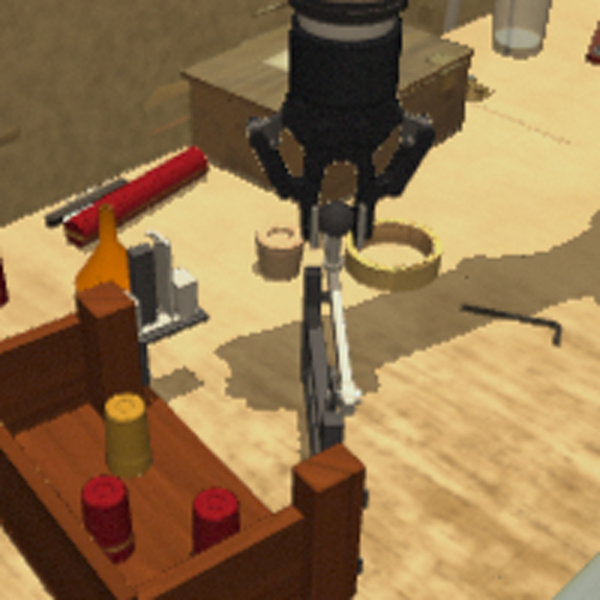

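The knob rose from crop (332,233) to (335,217) with the bar tilted, and the forces are small. I'll start swinging the gate in on its arc.

Emit:
jog_arm --rows '[{"x": -0.5,"y": 5.8,"z": 0,"ax": 0,"ay": 0,"az": -2,"fingers": 20},{"x": -0.4,"y": 5.7,"z": 0,"ax": 0,"ay": 0,"az": -2,"fingers": 20},{"x": -0.4,"y": 5.8,"z": 0,"ax": 0,"ay": 0,"az": -2,"fingers": 20},{"x": -0.4,"y": 5.7,"z": 0,"ax": 0,"ay": 0,"az": -2,"fingers": 20},{"x": -0.4,"y": 5.8,"z": 0,"ax": 0,"ay": 0,"az": -2,"fingers": 20},{"x": -0.4,"y": 5.7,"z": 0,"ax": 0,"ay": 0,"az": -2,"fingers": 20},{"x": 0,"y": 0,"z": 0,"ax": 0,"ay": 0,"az": 0,"fingers": 20},{"x": 0,"y": 0,"z": 0,"ax": 0,"ay": 0,"az": 0,"fingers": 20}]' --force 30

```text
t: 6.95
eef_pos: [0.5543, -0.1241, 0.1615]
tool_rot: [0.0, 0.862, 0.506, -0.0]
contact_force: [-1.5, -2.2, -1.2]
gripper_width: 0.306
grasp_force: 29.8
```

Emit:
jog_arm --rows '[{"x": -0.5,"y": 5.8,"z": 0,"ax": 0,"ay": 0,"az": -2,"fingers": 20},{"x": -0.4,"y": 5.7,"z": 0,"ax": 0,"ay": 0,"az": -2,"fingers": 20},{"x": -0.4,"y": 5.8,"z": 0,"ax": 0,"ay": 0,"az": -2,"fingers": 20},{"x": -0.4,"y": 5.7,"z": 0,"ax": 0,"ay": 0,"az": -2,"fingers": 20},{"x": -0.4,"y": 5.8,"z": 0,"ax": 0,"ay": 0,"az": -2,"fingers": 20},{"x": -0.4,"y": 5.7,"z": 0,"ax": 0,"ay": 0,"az": -2,"fingers": 20},{"x": 0,"y": 0,"z": 0,"ax": 0,"ay": 0,"az": 0,"fingers": 20},{"x": 0,"y": 0,"z": 0,"ax": 0,"ay": 0,"az": 0,"fingers": 20}]' --force 30

```text
t: 7.75
eef_pos: [0.5848, -0.1404, 0.1617]
tool_rot: [0.0, 0.805, 0.593, -0.0]
contact_force: [-2.5, -4.0, -1.1]
gripper_width: 0.311
grasp_force: 29.9
```

Run:
```python
from h import *
s=cam("side");o=bot.get_obs();print({k:np.round(o[k],4) for k in("eef_pos","tool_rot","contact_force","torque","gripper_width","grasp_force")})
p=s["pixels"][110:260,200:400,::-1]
cv2.imwrite("pics/s4.png",cv2.resize(p,None,fx=4,fy=4,interpolation=2))
```

```text
{'eef_pos': array([ 0.5847, -0.1403,  0.1618]), 'tool_rot': array([ 2.000e-04,  8.048e-01,  5.935e-01, -1.000e-04]), 'contact_force': array([-3.0435, -3.3727,  0.249 ]), 'torque': array([-0.862 ,  0.3975,  0.1188]), 'gripper_width': np.float64(0.304), 'grasp_force': np.float64(29.8649)}
```

View pics/s4.png

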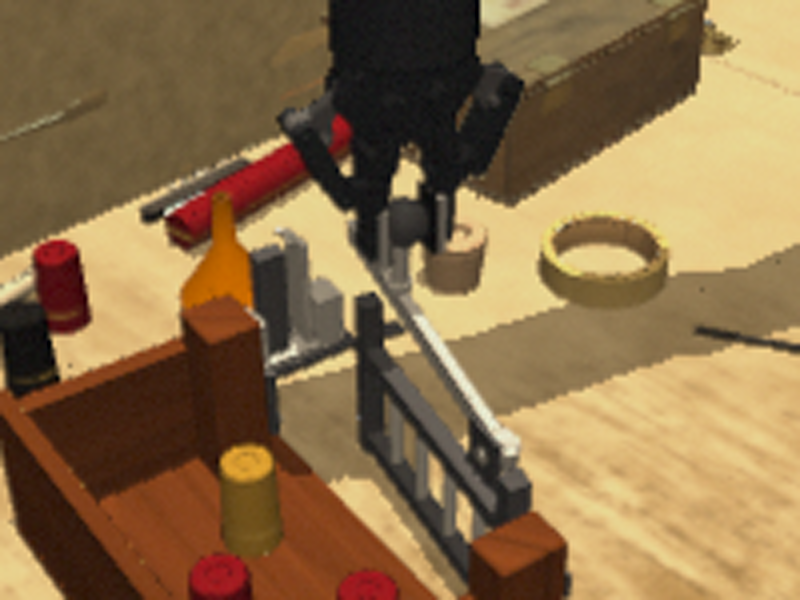

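The gate is nearly in. The knob is held at crop (405,222), the bar is tilted up with its tip near (358,232), and the tooth top is at about (325,288). I'll check the lift angle against the expected projections.

Run:
```python
from h import *
s=cam("side");H=np.array([.647,.0125]);yaw=-.148
ex=np.array([np.cos(yaw),np.sin(yaw)]);ey=np.array([-ex[1],ex[0]])
def pt(t,a,l,h,nn=.014):
    u=-np.sin(t)*ex-np.cos(t)*ey;n=-np.cos(t)*ex+np.sin(t)*ey
    return [*(H+u*(.05+l*np.cos(a)-h*np.sin(a))+n*nn),.108+l*np.sin(a)+h*np.cos(a)]
f=lambda P:((proj(s,P)-[200,110])*4).round()
for t in(.12,.152,.18):
  for a in(.10,.158): print(t,a,"knob",f(pt(t,a,.125,.055)),"tip",f(pt(t,a,.188,0)),"piv",f(pt(t,a,0,0)), np.round(pt(t,a,.125,.055),4))
o=bot.get_obs();P=o["eef_pos"][:2];v=P-H;print("radius",np.hypot(*v),"exp",np.hypot(.1648,.014))
for q in(-.009,0,.009):print("tooth top",q,f([*(H+(-.027+q)*ex-.215*ey),.116]))
```

```text
0.12 0.1 knob [390. 233.] tip [338. 246.] piv [497. 451.] [ 0.5888 -0.1466  0.1752]
0.12 0.158 knob [393. 226.] tip [338. 232.] piv [497. 451.] [ 0.5899 -0.1427  0.182 ]
0.152 0.1 knob [399. 230.] tip [350. 243.] piv [500. 450.] [ 0.5837 -0.1447  0.1752]
0.152 0.158 knob [402. 224.] tip [350. 229.] piv [500. 450.] [ 0.5849 -0.1408  0.182 ]
0.18 0.1 knob [407. 229.] tip [360. 241.] piv [503. 450.] [ 0.5793 -0.1429  0.1752]
0.18 0.158 knob [410. 222.] tip [360. 227.] piv [503. 450.] [ 0.5807 -0.139   0.182 ]
radius 0.1650000760734563 exp 0.16539359116967017
tooth top -0.009 [347. 279.]
tooth top 0 [334. 284.]
tooth top 0.009 [321. 289.]
```

Emit:
jog_arm --rows '[{"x": -0.3,"y": 3.7,"z": 0,"ax": 0,"ay": 0,"az": -1.3,"fingers": 20},{"x": -0.3,"y": 3.7,"z": 0,"ax": 0,"ay": 0,"az": -1.3,"fingers": 20},{"x": -0.3,"y": 3.7,"z": 0,"ax": 0,"ay": 0,"az": -1.3,"fingers": 20},{"x": -0.3,"y": 3.7,"z": 0,"ax": 0,"ay": 0,"az": -1.3,"fingers": 20},{"x": -0.3,"y": 3.7,"z": 0,"ax": 0,"ay": 0,"az": -1.3,"fingers": 20},{"x": -0.3,"y": 3,"z": 0,"ax": 0,"ay": 0,"az": -1.1,"fingers": 20},{"x": 0,"y": 0,"z": 0,"ax": 0,"ay": 0,"az": 0,"fingers": 20},{"x": 0,"y": 0,"z": 0,"ax": 0,"ay": 0,"az": 0,"fingers": 20}]' --force 30

```text
t: 8.65
eef_pos: [0.6057, -0.1472, 0.1618]
tool_rot: [0.0, 0.763, 0.646, 0.0]
contact_force: [-1.2, -5.2, -0.2]
gripper_width: 0.308
grasp_force: 29.9
```

Emit:
jog_arm --rows '[{"x": -0.4,"y": 1,"z": 0,"ax": 0,"ay": 0,"az": -0.3,"fingers": 20},{"x": -0.4,"y": 0,"z": 0,"ax": 0,"ay": 0,"az": 0,"fingers": 20},{"x": -0.1,"y": 1,"z": 0,"ax": 0,"ay": 0,"az": -0.3,"fingers": 20},{"x": 0,"y": 0,"z": 0,"ax": 0,"ay": 0,"az": 0,"fingers": 20},{"x": -0.1,"y": 1,"z": 0,"ax": 0,"ay": 0,"az": -0.3,"fingers": 20},{"x": 0,"y": 0,"z": 0,"ax": 0,"ay": 0,"az": 0,"fingers": 20},{"x": 0,"y": 0,"z": 0,"ax": 0,"ay": 0,"az": 0,"fingers": 20},{"x": 0,"y": 0,"z": 0,"ax": 0,"ay": 0,"az": 0,"fingers": 20}]' --force 30

```text
t: 9.45
eef_pos: [0.6083, -0.1481, 0.1616]
tool_rot: [-0.0, 0.758, 0.652, 0.0]
contact_force: [-1.9, -2.1, -1.3]
gripper_width: 0.303
grasp_force: 29.8
```

Emit:
jog_arm --rows '[{"x": -0.1,"y": 1,"z": 0,"ax": 0,"ay": 0,"az": -0.3,"fingers": 20},{"x": 0,"y": 0,"z": 0,"ax": 0,"ay": 0,"az": 0,"fingers": 20},{"x": -0.1,"y": 1,"z": 0,"ax": 0,"ay": 0,"az": -0.3,"fingers": 20},{"x": 0,"y": 0,"z": 0,"ax": 0,"ay": 0,"az": 0,"fingers": 20},{"x": -0.1,"y": 1,"z": 0,"ax": 0,"ay": 0,"az": -0.3,"fingers": 20},{"x": 0,"y": 0,"z": 0,"ax": 0,"ay": 0,"az": 0,"fingers": 20},{"x": 0,"y": 0,"z": 0,"ax": 0,"ay": 0,"az": 0,"fingers": 20},{"x": 0,"y": 0,"z": 0,"ax": 0,"ay": 0,"az": 0,"fingers": 20}]' --force 30

```text
t: 10.25
eef_pos: [0.6112, -0.1488, 0.1616]
tool_rot: [-0.0, 0.753, 0.658, 0.0]
contact_force: [-2.1, -0.3, -3.2]
gripper_width: 0.307
grasp_force: 29.7
```

```bash
cat >> h.py <<'E'
def feel():
    A=[];
    for i in range(2):
        bot.read_camera("side");o=bot.get_obs();A.append(o["contact_force"])
    F=np.mean(A,0);w,a,b,z=o["tool_rot"];y=np.array([2*a*b,2*b*b-1]);x=np.array([2*a*a-1,2*a*b])
    H=np.array([.647,.0125]);ex=np.array([np.cos(-.148),np.sin(-.148)]);v=o["eef_pos"][:2]-H
    print("t",o["t"],"pos",o["eef_pos"].round(4),"Fin",round(F[:2]@y,2),"Fx(toward hinge)",round(F[:2]@x,2),"Fz",F[2].round(2),"pen x of knob",round(v@ex*1000,2), "r",np.hypot(*v).round(4))
E
python3 -c "from h import *;feel()"
```

```text
t 10.35 pos [ 0.6112 -0.1488  0.1616] Fin -1.47 Fx(toward hinge) -0.44 Fz -3.13 pen x of knob -11.61 r 0.1653
```

Emit:
jog_arm --rows '[{"x": -0.1,"y": 1,"z": 0,"ax": 0,"ay": 0,"az": -0.3,"fingers": 20},{"x": 0,"y": 0,"z": 0,"ax": 0,"ay": 0,"az": 0,"fingers": 20},{"x": -0.1,"y": 1,"z": 0,"ax": 0,"ay": 0,"az": -0.3,"fingers": 20},{"x": 0,"y": 0,"z": 0,"ax": 0,"ay": 0,"az": 0,"fingers": 20},{"x": 0,"y": 0,"z": 0,"ax": 0,"ay": 0,"az": 0,"fingers": 20},{"x": 0,"y": 0,"z": 0,"ax": 0,"ay": 0,"az": 0,"fingers": 20},{"x": 0,"y": 0,"z": 0,"ax": 0,"ay": 0,"az": 0,"fingers": 20},{"x": 0,"y": 0,"z": 0,"ax": 0,"ay": 0,"az": 0,"fingers": 20}]' --force 30

```text
t: 11.15
eef_pos: [0.6129, -0.1493, 0.1615]
tool_rot: [-0.0, 0.749, 0.662, -0.0]
contact_force: [-3.2, 2.4, -2.7]
gripper_width: 0.304
grasp_force: 29.7
```

```bash
python3 -c "from h import *;feel()"
```

```text
t 11.25 pos [ 0.6129 -0.1493  0.1615] Fin -3.63 Fx(toward hinge) 1.75 Fz -2.82 pen x of knob -9.9 r 0.1653
```

Emit:
jog_arm --rows '[{"x": -0.3,"y": 1,"z": 0,"ax": 0,"ay": 0,"az": -0.3,"fingers": 20},{"x": 0,"y": 0,"z": 0,"ax": 0,"ay": 0,"az": 0,"fingers": 20},{"x": -0.3,"y": 1,"z": 0,"ax": 0,"ay": 0,"az": -0.3,"fingers": 20},{"x": 0,"y": 0,"z": 0,"ax": 0,"ay": 0,"az": 0,"fingers": 20},{"x": 0,"y": 0,"z": 0,"ax": 0,"ay": 0,"az": 0,"fingers": 20},{"x": 0,"y": 0,"z": 0,"ax": 0,"ay": 0,"az": 0,"fingers": 20},{"x": 0,"y": 0,"z": 0,"ax": 0,"ay": 0,"az": 0,"fingers": 20},{"x": 0,"y": 0,"z": 0,"ax": 0,"ay": 0,"az": 0,"fingers": 20}]' --force 30

```text
t: 12.05
eef_pos: [0.6143, -0.1496, 0.1614]
tool_rot: [-0.001, 0.746, 0.666, -0.0]
contact_force: [-5.7, 4.1, -2.7]
gripper_width: 0.305
grasp_force: 29.9
```

```bash
python3 -c "from h import *;feel()"
```

```text
t 12.15 pos [ 0.6143 -0.1497  0.1614] Fin -5.03 Fx(toward hinge) 2.96 Fz -2.11 pen x of knob -8.42 r 0.1654
```

Emit:
jog_arm --rows '[{"x": 0.5,"y": 1,"z": 0,"ax": 0,"ay": 0,"az": -0.3,"fingers": 20},{"x": 0,"y": 0,"z": 0,"ax": 0,"ay": 0,"az": 0,"fingers": 20},{"x": 0,"y": 1,"z": 0,"ax": 0,"ay": 0,"az": -0.3,"fingers": 20},{"x": 0,"y": 0,"z": 0,"ax": 0,"ay": 0,"az": 0,"fingers": 20},{"x": 0,"y": 0,"z": 0,"ax": 0,"ay": 0,"az": 0,"fingers": 20},{"x": 0,"y": 0,"z": 0,"ax": 0,"ay": 0,"az": 0,"fingers": 20},{"x": 0,"y": 0,"z": 0,"ax": 0,"ay": 0,"az": 0,"fingers": 20},{"x": 0,"y": 0,"z": 0,"ax": 0,"ay": 0,"az": 0,"fingers": 20}]' --force 30

```text
t: 12.95
eef_pos: [0.6155, -0.1499, 0.1614]
tool_rot: [-0.001, 0.743, 0.67, -0.001]
contact_force: [-7.7, 3.1, -1.1]
gripper_width: 0.305
grasp_force: 30.0
```

```bash
python3 -c "from h import *;feel()"
```

```text
t 13.05 pos [ 0.6155 -0.1499  0.1614] Fin -8.66 Fx(toward hinge) 2.39 Fz -0.42 pen x of knob -7.21 r 0.1654
```

Emit:
jog_arm --rows '[{"x": 0.4,"y": 1,"z": 0,"ax": 0,"ay": 0,"az": 0,"fingers": 20},{"x": 0,"y": 0,"z": 0,"ax": 0,"ay": 0,"az": 0,"fingers": 20},{"x": 0,"y": 0,"z": 0,"ax": 0,"ay": 0,"az": 0,"fingers": 20},{"x": -1.3,"y": 0,"z": 2,"ax": 0,"ay": 0,"az": 0,"fingers": 20},{"x": -1.2,"y": 0,"z": 2,"ax": 0,"ay": 0,"az": 0,"fingers": 20},{"x": -1.2,"y": 0,"z": 2,"ax": 0,"ay": 0,"az": 0,"fingers": 20},{"x": 0,"y": 0,"z": 0,"ax": 0,"ay": 0,"az": 0,"fingers": 20},{"x": 0,"y": 0,"z": 0,"ax": 0,"ay": 0,"az": 0,"fingers": 20}]' --force 30

```text
t: 13.85
eef_pos: [0.6157, -0.1537, 0.1552]
tool_rot: [-0.002, 0.743, 0.67, -0.001]
contact_force: [-9.4, 2.0, 0.0]
gripper_width: 0.307
grasp_force: 30.1
```

```bash
python3 -c "from h import *;feel()"
```

```text
t 13.95 pos [ 0.6157 -0.1537  0.1552] Fin -8.99 Fx(toward hinge) 1.49 Fz -0.54 pen x of knob -6.48 r 0.1691
```

Emit:
jog_arm --rows '[{"x": 0,"y": 0.4,"z": 0,"ax": 0,"ay": 0,"az": 0,"fingers": 20},{"x": -0.7,"y": 0,"z": 1.3,"ax": 0,"ay": 0,"az": 0,"fingers": 20},{"x": -0.7,"y": 0,"z": 1.3,"ax": 0,"ay": 0,"az": 0,"fingers": 20},{"x": -0.7,"y": 0,"z": 1.3,"ax": 0,"ay": 0,"az": 0,"fingers": 20},{"x": -0.7,"y": 0,"z": 1.3,"ax": 0,"ay": 0,"az": 0,"fingers": 20},{"x": 0,"y": 0,"z": 0,"ax": 0,"ay": 0,"az": 0,"fingers": 20},{"x": 0,"y": 0,"z": 0,"ax": 0,"ay": 0,"az": 0,"fingers": 20},{"x": 0,"y": 0,"z": 0,"ax": 0,"ay": 0,"az": 0,"fingers": 20}]' --force 30

```text
t: 14.75
eef_pos: [0.6156, -0.1564, 0.1502]
tool_rot: [-0.002, 0.743, 0.67, -0.001]
contact_force: [-10.3, 1.8, 2.2]
gripper_width: 0.309
grasp_force: 30.2
```

```bash
python3 -c "from h import *;feel()"
```

```text
t 14.85 pos [ 0.6157 -0.1564  0.1502] Fin -9.98 Fx(toward hinge) 1.9 Fz 1.09 pen x of knob -6.09 r 0.1718
```

Emit:
jog_arm --rows '[{"x": -0.6,"y": 0,"z": 1.3,"ax": 0,"ay": 0,"az": 0,"fingers": 20},{"x": -0.6,"y": 0,"z": 1.3,"ax": 0,"ay": 0,"az": 0,"fingers": 20},{"x": -0.6,"y": 0,"z": 1.3,"ax": 0,"ay": 0,"az": 0,"fingers": 20},{"x": 0,"y": 0,"z": 0,"ax": 0,"ay": 0,"az": 0,"fingers": 20},{"x": 0,"y": 0,"z": 0,"ax": 0,"ay": 0,"az": 0,"fingers": 20},{"x": 0,"y": 0,"z": 0,"ax": 0,"ay": 0,"az": 0,"fingers": 20},{"x": 0,"y": 0,"z": 0,"ax": 0,"ay": 0,"az": 0,"fingers": 20},{"x": 0,"y": 0,"z": 0,"ax": 0,"ay": 0,"az": 0,"fingers": 20}]' --force 30

```text
t: 15.65
eef_pos: [0.6155, -0.1583, 0.1464]
tool_rot: [-0.002, 0.743, 0.67, -0.001]
contact_force: [-9.3, 3.2, 1.5]
gripper_width: 0.302
grasp_force: 30.3
```

Run:
```python
from h import *
feel();s=cam("side");p=s["pixels"][130:230,230:380,::-1]
cv2.imwrite("pics/s5.png",cv2.resize(p,None,fx=5,fy=5,interpolation=2))
```

```text
t 15.75 pos [ 0.6155 -0.1584  0.1464] Fin -10.65 Fx(toward hinge) 0.85 Fz 1.44 pen x of knob -5.97 r 0.1737
```

View pics/s5.png

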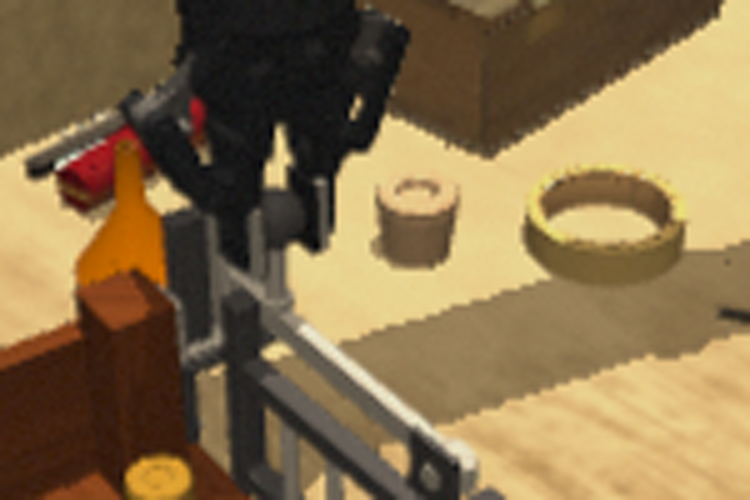

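The bar is nearly level and tucked in at the keeper (tip near crop (225,265)), with a vertical force of only about 1.5 N, so it isn't resting on the tooth. I'll lower the last few millimetres and ease off the push.

Emit:
jog_arm --rows '[{"x": -0.5,"y": 0,"z": 1.2,"ax": 0,"ay": 0,"az": 0,"fingers": 20},{"x": -0.5,"y": 0,"z": 1.2,"ax": 0,"ay": 0,"az": 0,"fingers": 20},{"x": -0.4,"y": 0,"z": 1,"ax": 0,"ay": 0,"az": 0,"fingers": 20},{"x": 0,"y": 0,"z": 0,"ax": 0,"ay": 0,"az": 0,"fingers": 20},{"x": 0,"y": -0.7,"z": 0,"ax": 0,"ay": 0,"az": 0,"fingers": 20},{"x": 0,"y": -0.7,"z": 0,"ax": 0,"ay": 0,"az": 0,"fingers": 20},{"x": 0,"y": 0,"z": 0,"ax": 0,"ay": 0,"az": 0,"fingers": 20},{"x": 0,"y": 0,"z": 0,"ax": 0,"ay": 0,"az": 0,"fingers": 20}]' --force 30

```text
t: 16.6
eef_pos: [0.6153, -0.1598, 0.1431]
tool_rot: [-0.001, 0.743, 0.67, -0.001]
contact_force: [-6.1, 1.5, -0.8]
gripper_width: 0.308
grasp_force: 29.9
```

```bash
python3 -c "from h import *;feel()"
```

```text
t 16.7 pos [ 0.6153 -0.1598  0.1431] Fin -5.96 Fx(toward hinge) 0.32 Fz -0.56 pen x of knob -5.98 r 0.1752
```

Emit:
jog_arm --rows '[{"x": -0.3,"y": -0.7,"z": 0.7,"ax": 0,"ay": 0,"az": 0,"fingers": 20},{"x": -0.2,"y": -0.7,"z": 0.5,"ax": 0,"ay": 0,"az": 0,"fingers": 20},{"x": 0,"y": -0.5,"z": 0,"ax": 0,"ay": 0,"az": 0,"fingers": 20},{"x": 0,"y": 0,"z": 0,"ax": 0,"ay": 0,"az": 0,"fingers": 20},{"x": 0,"y": 0,"z": 0,"ax": 0,"ay": 0,"az": 0,"fingers": 20},{"x": 0,"y": 0,"z": 0,"ax": 0,"ay": 0,"az": 0,"fingers": 20},{"x": 0,"y": 0,"z": 0,"ax": 0,"ay": 0,"az": 0,"fingers": 20},{"x": 0,"y": 0,"z": 0,"ax": 0,"ay": 0,"az": 0,"fingers": 20}]' --force 25

```text
t: 17.5
eef_pos: [0.6152, -0.1598, 0.143]
tool_rot: [0.001, 0.742, 0.67, 0.001]
contact_force: [-2.9, 2.5, 5.5]
gripper_width: 0.303
grasp_force: 30.3
```

```bash
python3 -c "from h import *;feel()"
```

```text
t 17.6 pos [ 0.6152 -0.1598  0.143 ] Fin -2.43 Fx(toward hinge) 1.72 Fz 6.21 pen x of knob -6.0 r 0.1752
```

The bar is down on its rest and the tooth holds the gate: the position stayed put while the push fell away. I'll release and back straight up.

Emit:
jog_arm --rows '[{"x": 0,"y": 0,"z": -0.7,"ax": 0,"ay": 0,"az": 0,"fingers": 20},{"x": 0,"y": 0,"z": 0,"ax": 0,"ay": 0,"az": 0,"fingers": 70},{"x": 0,"y": 0,"z": 0,"ax": 0,"ay": 0,"az": 0,"fingers": 70},{"x": 0,"y": 0,"z": 0,"ax": 0,"ay": 0,"az": 0,"fingers": 70},{"x": 0,"y": 0,"z": 0,"ax": 0,"ay": 0,"az": 0,"fingers": 70},{"x": 0,"y": 0,"z": 0,"ax": 0,"ay": 0,"az": 0,"fingers": 70},{"x": 0,"y": 0,"z": -5,"ax": 0,"ay": 0,"az": 0,"fingers": 70},{"x": 0,"y": 0,"z": -10,"ax": 0,"ay": 0,"az": 0,"fingers": 70}]'

```text
t: 18.4
eef_pos: [0.6137, -0.1596, 0.1576]
tool_rot: [-0.001, 0.743, 0.67, -0.0]
contact_force: [0.4, 0.2, 0.2]
gripper_width: 0.819
grasp_force: 0.0
```

Emit:
jog_arm --rows '[{"x": 0,"y": 0,"z": -25,"ax": 0,"ay": 0,"az": 0,"fingers": 70},{"x": 0,"y": 0,"z": -30,"ax": 0,"ay": 0,"az": 0,"fingers": 70},{"x": 0,"y": 0,"z": -30,"ax": 0,"ay": 0,"az": 0,"fingers": 70},{"x": 0,"y": 0,"z": -30,"ax": 0,"ay": 0,"az": 0,"fingers": 70},{"x": 0,"y": 0,"z": -20,"ax": 0,"ay": 0,"az": 0,"fingers": 70},{"x": 0,"y": 0,"z": 0,"ax": 0,"ay": 0,"az": 0,"fingers": 70},{"x": 0,"y": 0,"z": 0,"ax": 0,"ay": 0,"az": 0,"fingers": 70},{"x": 0,"y": 0,"z": 0,"ax": 0,"ay": 0,"az": 0,"fingers": 70}]'

```text
t: 19.2
eef_pos: [0.6135, -0.1594, 0.2917]
tool_rot: [-0.001, 0.743, 0.67, -0.001]
contact_force: [1.2, -0.4, 0.0]
gripper_width: 0.817
grasp_force: 0.0
```

Run:
```python
from h import *
feel();s=cam("side");p=s["pixels"][110:260,220:400,::-1]
cv2.imwrite("pics/s6.png",cv2.resize(p,None,fx=4,fy=4,interpolation=2))
```

```text
t 19.3 pos [ 0.6135 -0.1595  0.2915] Fin 0.1 Fx(toward hinge) 0.65 Fz -0.71 pen x of knob -7.74 r 0.1752
```

View pics/s6.png

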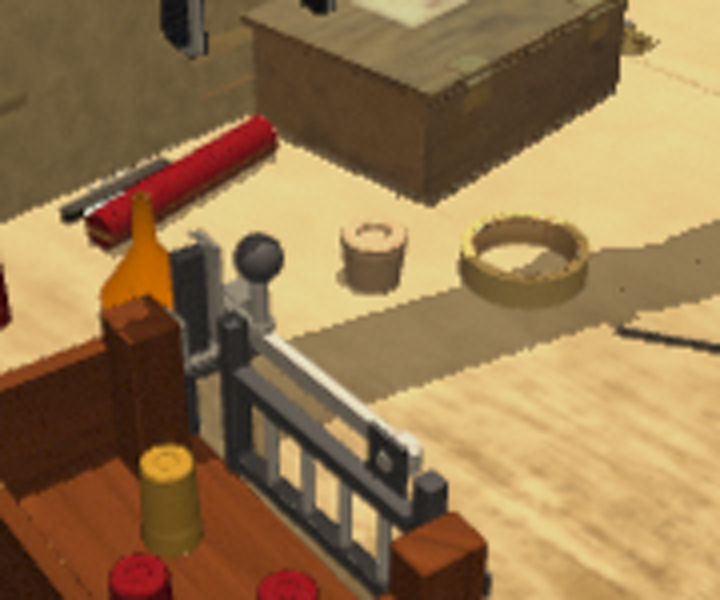

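The gate is shut and the bar lies level behind the tooth, with the knob at crop (258,257). The bung, funnel and capsules haven't moved. One quick check of the knob position, then I'll hand in.

Run:
```python
from h import *
s=cam("side");k=onz(s,284.5,174.3,.163);print(k)
if np.hypot(*(k[:2]-[.6152,-.1598]))<.008: print(bot.hand_in())
```

```text
[ 0.61346458 -0.16187542  0.163     ]
the job is handed in; nothing more can be done
None
```

The gate is shut and latched: the bar is level behind the catch tooth, the gripper has let go and backed clear, and the job was handed in at about 19 s; the judge's verdict was not returned.

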